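# Fit the washed cell holder into the spectrometer

## Task

The blue hex-footed cell holder is on a slanted peg of the drying rack. Slide it off the free end of its peg and stand it upright, foot down, in the hexagonal steel seat on the spectrometer's stage, turning it until the foot drops fully home; keep hold of it until it is in, do not force it, then let go and leave it standing there. Leave the orange holder on its peg and do not disturb the glassware.

Things in the scene. Friction and masses are not known exactly. Their poses are not given: they have to be found in the camera images.
- holder_blue: Blue holder, 80 mm long, 120 g: hex tube 36 mm across flats on a hex foot 50 across flats, 18 thick; hex bore 20 across flats right through. Origin: centre of the foot's underside; z runs along the tube to its open top. Flats of tube and foot in line, facing +y, -y and every 60 degrees. Starts on either peg, foot on the deck, leaning with the peg. Grip it across tube flats, above the foot.
- holder_orange: Orange cell holder, same shape, size, origin and axes as the blue one, on the other peg. It stays there.
- deck: Slanted white deck of the fixed drying rack, 90 x 270 mm. Origin: middle of its upper face, 75 mm above the bench. Two steel pegs stand at y = +65 and -65 mm, x = 0: 14 mm thick, 85 long, round free tip, 3 mm play inside a holder. z is the pegs' direction, deck to free end, leaning 30 degrees from vertical roughly towards the robot; y runs level along the row of pegs.
- seat (a point): Centre of the floor of the hex seat, 60 mm above the bench. A steel hex collar on the flat stage, 53.5 mm across flats inside, 77 outside, 14 mm deep (mouth 14 mm above this point). Its flats face the point's +y, -y and every 60 degrees; z is up. A holder fits in any of six turns with 1.75 mm play a side, its foot resting on the floor.
- beaker: Bystander: glass beaker, 68 mm wide, 90 mm high, loose, origin at the centre of its underside.
- bottle: Bystander: amber bottle with a blue cap, 66 mm wide, 150 mm high, loose, origin at the centre of its underside.
- jar: Bystander: clear jar with a white cap, 60 mm wide, 70 mm high, loose, origin at the centre of its underside.
- spectrometer: Bench spectrometer, fixed: a low white stage 200 x 200 mm, 60 mm high, carrying the seat, and beside it a white housing 280 x 260 mm, 165 mm high, that begins 115 mm from the seat centre on the -y side, away from the rack. Origin: on the bench straight below the seat centre; axes as the seat's.
Not all that is in view belongs to the job. Of the things like the holder_blue, leave any that is green; of the rest the larger one is meant.

How it is judged:
By the outcome, as a careful person would: the job done as asked, in the order asked, and still so for the second after the job is handed in, with the robot touching nothing.
It also fails if it takes over 42 s, if anything falls off the work surface, if the arm or the gripper's body presses on something with over 40 N, if the wrist force passes 120 N, or if a joint passes its speed limit or range.

## Robot

A 6-joint arm with a two-finger parallel gripper is mounted at the origin on the work surface. World frame = base frame: x ahead of the robot, y to its left, z up, the work surface at z = 0. Lengths are in m, angles in rad, forces in N, time in s.
With the tool pointing down it reaches from about 0.325 to 1 m from the base axis. Payload 5.1 kg.
Tool frame: the origin (TCP) lies midway between the tips of the shut fingers; the grasp point (between the pads) lies 19 mm behind it (manip.tcp_to_grasp is the distance from the TCP to the grasp point, in m); x points along the fingers, y is the direction in which the jaws open and shut, and the axes are right-handed (so a half turn about x gives the same grasp; the last joint's range is limited). The gripper opens to 85 mm and grips with 20 to 120 N. Pads are 22 mm wide; open, the fingers measure 114 mm over their backs; the gripper's body (76 mm by 85 mm) begins 54 mm behind the grasp point. The pads swing forward as they close: fully open they stand 13 mm farther back than shut.
Start: joints at [-1.196, 0.124, 1.65, -0, 1.367, -0.083], TCP at [0.287, -0.583, 0.231] pointing down, gripper open.
Joint ranges: [-2.61, 2.61], [-1.02, 2.33], [0.03, 2.71], [-1.35, 4.49], [0.32, 2.68], [-2.91, 2.91]. Speed limits (rad/s): [2.57, 2.57, 3.14, 3.14, 3.14, 3.14].

## Interface

Orientations are given as a unit quaternion [w, x, y, z].
In Python, from workcell import manip gives the robot as it stands.
- The arm moves only by the tool apply_moves, never from a script. Its argument "targets" is text: rows parted by semicolons, each of 6 numbers parted by spaces: the shift along the tool's x, y, z in mm, then the turn, a rotation vector about the tool's x, y, z in degrees. In form: tx ty tz wx wy wz; .... A call has exactly 10 rows; each row is the pose to reach, as a shift and turn from the pose commanded when the call began, along the tool's axes at that moment; what a row does not reach only later rows make up. A row lasts 1/10 s, in which the tool goes at most 50 mm and 8.59 degrees, less where a joint would pass 70% of its speed; a pose out of reach is approached as far as the arm can. A call with a gripper value outside its range is refused whole. "fingers" is the opening, from 0 (shut) to 1 (fully open), set as the call begins (left out, the last holds). The fingers move at their own pace and stop on an object; "force" is the grip in N (left out, the last holds). Time passes only in rows, so rows that repeat a pose let the fingers close, or fill a call up. It gives the time, the measured TCP pose, the force and the opening at its end, in the units of the state.
- manip.get_state(): the state, without advancing time (a new reading comes with each control period).
- manip.capture(name): name is "side" or "top"; returns (picture, depth): 420x560x3 uint8, blue, green, red; 420x560 float32, m along the optical axis (not along the pixel's ray), 0 where there is no reading.
- manip.camera_model(name): a dict with "mtx" (3x3 intrinsics, pixels), "R" (3x3) and "t" (3): a world point X has camera coordinates R X + t. Camera axes: x right, y down, z forward; pixel columns grow to the right and rows downward; lengths in m; the calibration is good to about 2 mm. A picture is of the moment at which its call begins. camera_model takes no time and is no camera call.
- manip.finish_job(): hands the job in, once; it reports no verdict.
The state is a dict: "time": time; "joint_positions": joint angles; "joint_vel": joint speeds; "effort": joint torques, N m; "ee_pos": TCP position; "tcp_rot": TCP orientation; "ft_force": force on the tool from outside, world axes, zero at the start; "moment": the same for the moment, N m; "width": finger opening in m.
Only numpy, scipy, OpenCV 4.12 (cv2) and the standard library are available. Lean on these libraries where they do the work, as an engineer would, in place of code of your own. Each camera call takes 0.05 s, during which the arm holds its last target.

## Working session

There is one attempt and no reset: what is moved stays moved. The work goes in short steps, Python scripts to look and compute and a tool call to move; the robot and the scene stay as the last step left them, time stands still between calls to the robot, and variables do not carry over. Pictures are saved under pics/ and viewed, and the job is handed in when it is done.

Besides the shell and the picture viewer there is one more tool, called after "Emit:" as a command line: name --argument value ..., lists and objects as JSON in quotes. apply_moves: Moves the arm, as the interface text tells. Its arguments: {"type":"object","properties":{"targets":{"type":"string"},"fingers":{"type":"number"},"force":{"type":"number"}},"required":["targets"]}

```bash
ls; mkdir -p pics; python3 - <<'E'
from workcell import manip
import cv2,numpy as np,pickle
s=manip.get_state();print(s)
print(manip.tcp_to_grasp)
for n in("side","top"):
    im,d=manip.capture(n);cv2.imwrite(f"pics/{n}0.png",im);np.savez(f"{n}0.npz",im=im,d=d)
    print(n,manip.camera_model(n))
E
```

```text
pics
{'time': 0.0, 'joint_positions': array([-1.19555748e+00,  1.24497922e-01,  1.65166079e+00,  2.20559978e-06,
        1.36748906e+00, -8.25870213e-02]), 'joint_vel': array([ 0.00091835, -0.0011611 , -0.00088268, -0.00062226, -0.00051198,
        0.00156058]), 'effort': array([ 1.01950453e-03, -4.23609817e+01, -3.65455270e+01, -6.00287035e-05,
        6.91868394e-03, -4.14621877e-05]), 'ee_pos': array([ 0.2870599 , -0.58250683,  0.23006547]), 'tcp_rot': array([-0.15973675, -0.68855543, -0.16117463,  0.6887658 ]), 'ft_force': array([0.18357453, 0.79759615, 0.62506305]), 'moment': array([-0.08733691, -0.02281362,  0.02940939]), 'width': 0.0850472888295923}
0.0187
side {'mtx': array([[390.89923186,   0.        , 279.919671  ],
       [  0.        , 390.89923186, 205.41696889],
       [  0.        ,   0.        ,   1.        ]]), 'R': array([[-0.87921439, -0.47623672, -0.01344047],
       [-0.27408445,  0.52867917, -0.803353  ],
       [ 0.38969189, -0.7026357 , -0.59535142]]), 't': array([0.4956353 , 0.21546934, 0.61441664])}
top {'mtx': array([[543.96304758,   0.        , 268.99142047],
       [  0.        , 543.96304758, 212.9088834 ],
       [  0.        ,   0.        ,   1.        ]]), 'R': array([[-0.01724126, -0.99981754, -0.0082231 ],
       [-0.99286098,  0.01809096, -0.11789735],
       [ 0.1180246 ,  0.00613169, -0.99299174]]), 't': array([0.05172217, 0.56386919, 0.94303291])}
```

View pics/side0.png

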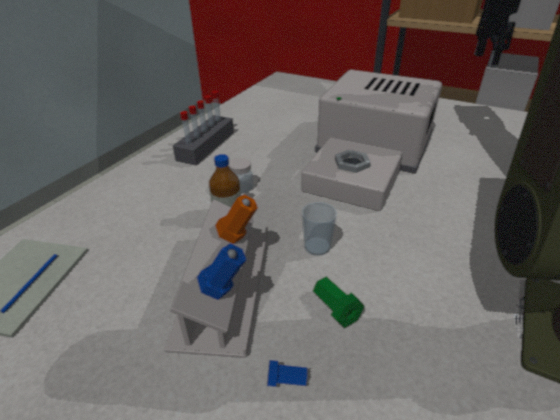

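View pics/top0.png

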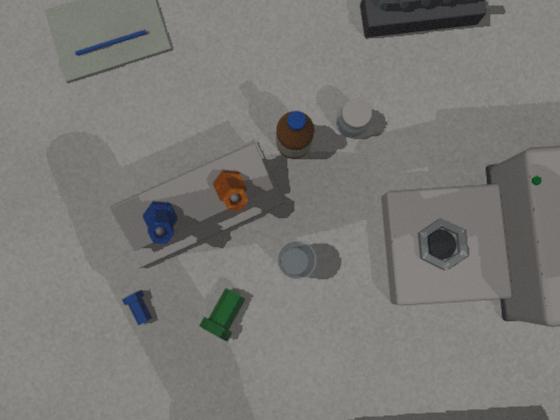

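```bash
cat > h.py <<'E'
import numpy as np,cv2
from scipy.spatial.transform import Rotation as Rn
from workcell import manip
def cam(n): return manip.camera_model(n)
def ray(n,u,v):
    c=cam(n);d=c["R"].T@np.linalg.solve(c["mtx"],[u,v,1.]);o=-c["R"].T@c["t"];return o,d/np.linalg.norm(d)
def onz(n,u,v,z):
    o,d=ray(n,u,v);return o+d*(z-o[2])/d[2]
def two(us,ut):
    o1,d1=ray("side",*us);o2,d2=ray("top",*ut)
    A=np.stack([d1,-d2],1);x=np.linalg.lstsq(A,o2-o1,rcond=None)[0]
    p,q=o1+d1*x[0],o2+d2*x[1];return (p+q)/2,np.linalg.norm(p-q)
def proj(n,X):
    c=cam(n);X=np.atleast_2d(X);q=(X@c["R"].T+c["t"])@c["mtx"].T;return q[:,:2]/q[:,2:]
def cloud(n,d):
    c=cam(n);v,u=np.mgrid[:d.shape[0],:d.shape[1]]
    P=np.stack([u,v,np.ones_like(u)],-1).reshape(-1,3)@np.linalg.inv(c["mtx"]).T*d.reshape(-1,1)
    return ((P-c["t"])@c["R"]).reshape(*d.shape,3)
E
python3 - <<'E'
from h import *
for n,(a,b,c,d) in {"top":(100,280,160,280),"side":(170,290,180,330)}.items():
    im=np.load(f"{n}0.npz")["im"][c:d,a:b];cv2.imwrite(f"pics/{n}crop.png",cv2.resize(im,None,fx=4,fy=4,interpolation=cv2.INTER_CUBIC))
im=np.load("top0.npz")["im"][180:310,370:520];cv2.imwrite("pics/seatcrop.png",cv2.resize(im,None,fx=4,fy=4,interpolation=cv2.INTER_CUBIC))
for n in("top","side"):
    z=np.load(n+"0.npz");P=cloud(n,z["d"]);hsv=cv2.cvtColor(z["im"],cv2.COLOR_BGR2HSV)
    for nm,lo,hi in(("blue",(105,120,60),(130,255,255)),("orange",(3,170,100),(18,255,255)),("green",(50,100,40),(80,255,255))):
        m=cv2.inRange(hsv,lo,hi);k,l,st,ce=cv2.connectedComponentsWithStats(m)
        for i in range(1,k):
            if st[i,4]>60:
                q=P[(l==i)&(z["d"]>0)];print(n,nm,st[i],ce[i].round(1),np.median(q,0).round(3),q[:,2].min().round(3),q[:,2].max().round(3))
E
```

```text
top blue [ 76  30  70  25 256] [110.5  42.2] [0.9   0.339 0.015] 0.006 0.02
top blue [288 111  18  19 272] [296.3 120.1] [ 0.701 -0.005  0.15 ] 0.106 0.154
top blue [143 202  32  42 827] [158.5 220.6] [0.546 0.221 0.132] 0.006 0.156
top blue [123 294  25  30 339] [135.5 308.2] [0.4   0.281 0.027] -0.003 0.038
top orange [214 172  34  38 600] [229.  190.2] [0.59  0.108 0.135] 0.006 0.154
top green [200 289  44  48 986] [222.5 313.6] [0.388 0.125 0.039] 0.018 0.056
side blue [215 155  13  12 138] [221.2 160.4] [0.696 0.003 0.148] 0.136 0.151
side blue [ 198  244   48   55 1384] [220.4 272.4] [0.535 0.237 0.114] 0.009 0.153
side blue [  1 255  56  57 263] [ 27.9 283.8] [0.896 0.349 0.014] 0.01 0.017
side blue [268 361  39  25 732] [286.  374.3] [0.398 0.287 0.026] -0.002 0.037
side orange [216 195  41  47 708] [234.  217.9] [0.59  0.12  0.116] 0.073 0.153
side green [ 314  277   49   50 1217] [338.8 301.8] [0.373 0.139 0.037] 0.003 0.053
```

View pics/topcrop.png

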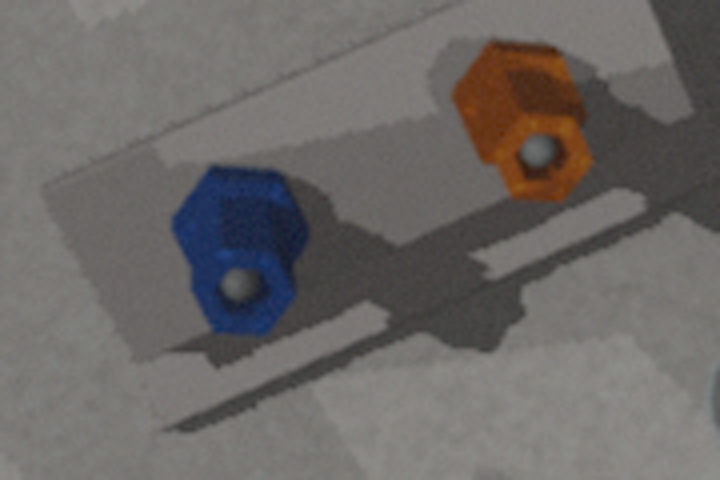

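View pics/sidecrop.png

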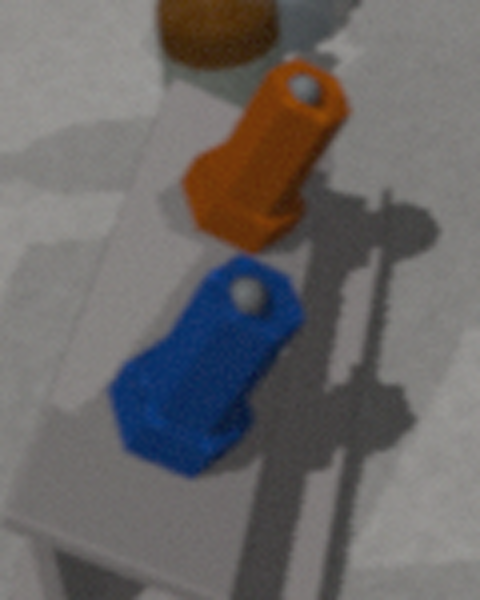

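View pics/seatcrop.png

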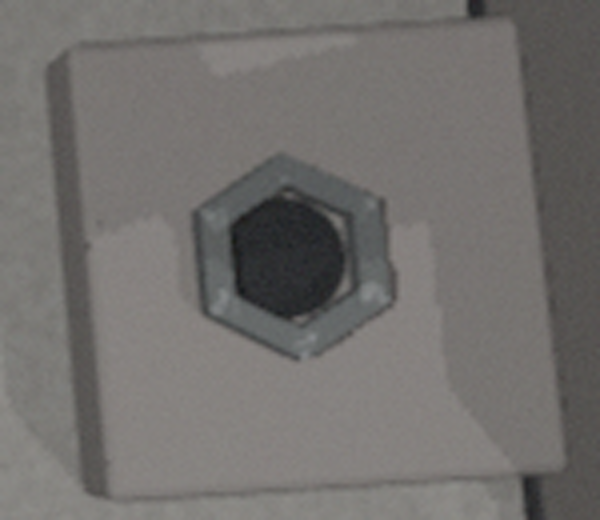

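```bash
cat >> h.py <<'E'
def inplane(n,uv,p0,nn):
    o,d=ray(n,*uv);return o+d*((p0-o)@nn)/(d@nn)
E
python3 - <<'E'
from h import *
b,eb=two((232.5,253.5),(160,231));o,eo=two((246.8,202.3),(234.8,197.8))
print("tips",b,eb,o,eo,"dist",np.linalg.norm(b-o),onz("top",160,231,.1486),onz("top",234.8,197.8,.1486))
# deck plane from depth
for n in("top","side"):
    z=np.load(n+"0.npz");P=cloud(n,z["d"]);hsv=cv2.cvtColor(z["im"],cv2.COLOR_BGR2HSV)
    m=(hsv[...,1]<45)&(z["d"]>0)
    c=(b+o)/2; y=(b-o);y[2]=0;y/=np.linalg.norm(y)
    q=P[m];q=q[(abs((q-c)@y)<.125)&(np.linalg.norm((q-c)[:,:2],axis=1)<.14)&(q[:,2]>.048)&(q[:,2]<.12)]
    for it in range(6):
        mu=q.mean(0) if it else q.mean(0);_,_,V=np.linalg.svd(q-mu,full_matrices=False);nn=V[2]*np.sign(V[2][2]);r=(q-mu)@nn
        q=q[abs(r)<max(.003,1.5*r.std())]
    print(n,len(q),"normal",nn,"tilt",np.degrees(np.arccos(nn[2])),"az",np.degrees(np.arctan2(nn[1],nn[0])),mu,r.std(),"tipheights",(b-mu)@nn,(o-mu)@nn)
    print("y az",np.degrees(np.arctan2(y[1],y[0])))
# seat
im=np.load("top0.npz")["im"]
corn=np.array([(281,153),(383,200),(395,296),(305,358),(208,314),(195,212)])/4+[370,180]
W=np.array([onz("top",*c,.074) for c in corn]);c=W.mean(0)
print("seat",c,"r",np.linalg.norm(W-c,axis=1),"ang",np.degrees(np.arctan2((W-c)[:,1],(W-c)[:,0])))
sq=np.array([(72,46),(513,18),(565,467),(105,497)])/4+[370,180]
S=np.array([onz("top",*c,.06) for c in sq]);print("stage c",S.mean(0),[np.linalg.norm(S[i]-S[i-1]) for i in range(4)],[np.degrees(np.arctan2(*(S[i]-S[i-1])[1::-1])) for i in range(4)])
E
```

```text
tips [0.52592437 0.2150665  0.14086008] 0.00037791333770767846 [0.57688792 0.09519681 0.14094618] 0.0009545444025950201 dist 0.130253727200183 [0.52540211 0.21355329 0.1486    ] [0.57617948 0.09489492 0.1486    ]
top 4802 normal [-0.45922529 -0.19794078  0.8659859 ] tilt 30.004526364222496 az -156.68241339020315 [0.59472027 0.17274317 0.07838863] 0.0013605121855452128 tipheights 0.07731470181665182 0.07771260550381236
y az 113.03315579489394
side 2912 normal [-0.45709088 -0.19770919  0.86716723] tilt 29.868896488188877 az -156.60968241172742 [0.58296033 0.21244392 0.08092275] 0.0008480479654513002 tipheights 0.07752780152675878 0.07800682303172664
y az 113.03315579489394
seat [ 0.50144595 -0.25522348  0.074     ] r [0.04400784 0.04524701 0.04541048 0.04365661 0.04512363 0.04561044] ang [   4.36144567  -59.57968159 -113.46149629 -177.30273747  122.60140498
   65.09240537]
stage c [ 0.50250461 -0.26782751  0.06      ] [np.float64(0.1951797619004085), np.float64(0.19342270632727437), np.float64(0.1947900394098631), np.float64(0.19691131676130158)] [np.float64(1.671002853718235), np.float64(-87.38646421113059), np.float64(-177.30479485002186), np.float64(92.71930782685664)]
```

```bash
python3 - <<'E'
from h import *
a=np.load("top0.npz")["im"][198:248,138:184];b=np.load("side0.npz")["im"][238:303,192:250]
for n,i,f in(("t",a,11),("s",b,9)):
    i=np.clip(i.astype(float)*1.6,0,255).astype(np.uint8)
    cv2.imwrite(f"pics/z{n}.png",cv2.resize(i,None,fx=f,fy=f,interpolation=cv2.INTER_CUBIC))
E
```

```text
(no output)
```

View pics/zt.png

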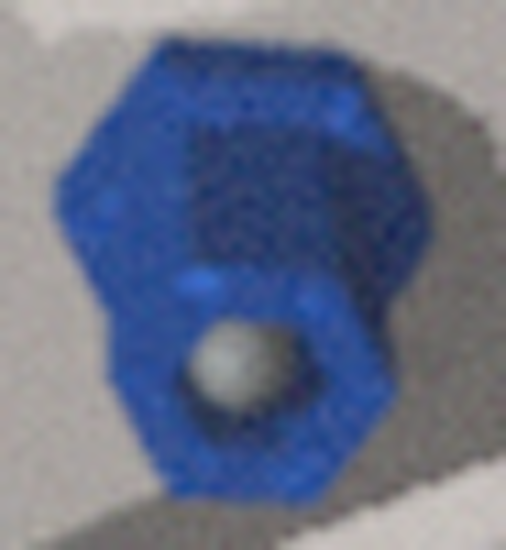

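View pics/zs.png

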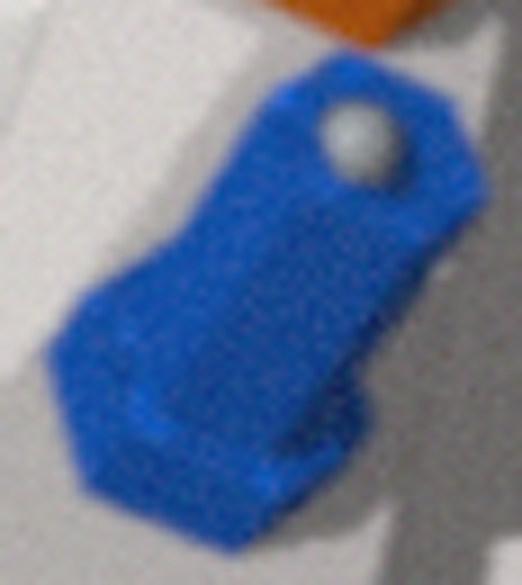

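```bash
cat >> h.py <<'E'
az=np.radians(-156.85);Z=np.array([.5*np.cos(az),.5*np.sin(az),np.sqrt(.75)])
Y=np.array([np.cos(az+1.5*np.pi),np.sin(az+1.5*np.pi),0]);X=np.cross(Y,Z)
tip=np.array([.5259,.2151,.1409]);base=tip-.078*Z   # peg base on deck
E
python3 - <<'E'
from h import *
print(X,Y,Z,base)
cs=lambda pts,f,o:(np.array(pts)+.5)/f-.5+np.array(o)
def an(nm,cam_,pts,h):
    P=np.array([inplane(cam_,p,base+h*Z,Z) for p in pts])-base
    x,y=P@X*1e3,P@Y*1e3
    # hex fit: center & angle
    from scipy.optimize import least_squares
    print(nm,"pts",np.c_[x,y].round(1).tolist())
    R=(36 if h>.03 else 50)/np.sqrt(3)
    def f(p):
        a=np.arctan2(y-p[1],x-p[0]);k=np.round((a-p[2])/(np.pi/3));e=p[2]+k*np.pi/3
        return np.r_[x-p[0]-p[3]*np.cos(e),y-p[1]-p[3]*np.sin(e)]
    best=min((least_squares(f,[x.mean(),y.mean(),t,R]) for t in np.radians([0,15,30,45])),key=lambda r:r.cost)
    print("  c",best.x[:2].round(2),"corner ang mod60",np.degrees(best.x[2])%60,"R",best.x[3],"exp",R,"rms",np.sqrt(2*best.cost/len(x)))
an("rim top","top",cs([(175,500),(315,503),(397,385),(340,275),(190,272),(110,385)],11,(138,198)),.080)
an("rim side","side",cs([(345,52),(450,100),(487,195),(415,240),(265,105)],9,(192,238)),.080)
an("foot top","top",cs([(165,40),(432,210),(58,195),(345,48)],11,(138,198)),.0)
an("foot side lower","side",cs([(85,490),(235,550),(365,410)],9,(192,238)),.0)
an("foot top18","top",cs([(190,80),(345,100),(432,210),(58,195)],11,(138,198)),.018)
E
```

```text
[0.79629197 0.34046894 0.5       ] [-0.39313966  0.91947877  0.        ] [-0.45973938 -0.19656983  0.8660254 ] [0.56175967 0.23043245 0.07335002]
rim top pts [[-13.2, 17.7], [-22.6, 0.1], [-10.9, -18.4], [8.2, -18.4], [17.9, 0.4], [7.1, 18.1]]
  c [-2.24 -0.07] corner ang mod60 1.658797673286623 R 20.535646178572676 exp 20.784609690826528 rms 0.7189969689746584
rim side pts [[8.4, -15.5], [-11.4, -15.7], [-21.6, 1.3], [-11.4, 17.6], [18.8, 3.9]]
  c [-1.58  1.82] corner ang mod60 1.9647330868149808 R 19.843048443213565 exp 20.784609690826528 rms 0.9493452312527537
foot top pts [[25.8, 0.4], [-17.6, -24.5], [9.8, 26.2], [12.8, -23.8]]
  c [-3.33  0.52] corner ang mod60 1.6503220398534 R 29.00576062805358 exp 28.86751345948129 rms 0.8494382402731941
foot side lower pts [[12.4, 25.3], [-15.9, 24.5], [-32.4, -16.5]]
  c [-9.77  1.94] corner ang mod60 43.60825675885804 R 28.213135201553214 exp 28.86751345948129 rms 3.995817403050368
foot top18 pts [[24.1, -2.9], [11.1, -22.5], [-11.0, -26.7], [15.8, 23.0]]
  c [ 0.33 -1.6 ] corner ang mod60 59.58885159450247 R 25.934540604415737 exp 28.86751345948129 rms 2.916304222275826
```

```bash
cat >> h.py <<'E'
def cur():
    s=manip.get_state();w,x,y,z=s["tcp_rot"];return s,s["ee_pos"],Rn.from_quat([x,y,z,w]).as_matrix()
def go(p,R,p0,R0):
    t=R0.T@(p-p0)*1e3;w=np.degrees(Rn.from_matrix(R0.T@R).as_rotvec());return t.round(1),w.round(2)
hc=base-.0025*X+.0003*Y+np.array([0,0,.001])
th=np.radians(91.75);J=np.cos(th)*X+np.sin(th)*Y
def frame(x,y):
    return np.stack([x,y,np.cross(x,y)],1)
E
python3 - <<'E'
from h import *
s,p,R=cur();print(R.round(3),np.degrees(np.arctan2(R[1,1],R[0,1])))
sg=1
for sg in(1,-1):
    Rg=frame(-Z,sg*J);print(sg,go(hc+.110*Z,Rg,p,R))
    Rw=frame(np.array([0,0,-1.]),sg*np.array([np.cos(np.radians(63)),np.sin(np.radians(63)),0]));
    print("via",go(np.array([.44,-.15,.30]),Rw,p,R), go(hc+.11*Z,Rg,np.array([.44,-.15,.30]),Rw))
print(hc,hc+.11*Z)
E
```

```text
[[-0.001  0.442 -0.897]
 [ 0.002 -0.897 -0.442]
 [-1.    -0.002 -0.   ]] -63.77041903003878
1 (array([  63.1, -611.1, -548.6]), array([-172.65,   -2.11,   46.21]))
via (array([ -69.2, -320.6, -328.4]), array([-1.2677e+02, -1.2000e-01,  5.0000e-02])) (array([ 131.6,  350.6, -101.1]), array([-50.68, -28.3 ,  12.72]))
-1 (array([  63.1, -611.1, -548.6]), array([ 1.27, 29.96,  1.37]))
via (array([ -69.2, -320.6, -328.4]), array([5.323e+01, 4.000e-02, 1.000e-01])) (array([ 131.6, -350.6,  101.1]), array([-50.68,  28.3 , -12.72]))
[0.559651   0.22985712 0.07310002] [0.50907967 0.20823444 0.16836281]
```

Emit:
apply_moves --targets "-40 -10 -9 0 0 0; -60 -40 -36 0 0 0; -60 -73 -66 0 0 0; -60 -106 -95 0 0 0; -60 -139 -125 0 0 0; -60 -172 -154 0 0 0; -60 -205 -184 0 0 0; -60 -238 -214 0 0 0; -60 -271 -243 0 0 0; -60 -304 -273 0 0 0" --fingers 1 --force 40

```text
time: 1.1
ee_pos: [0.3976, -0.1879, 0.2909]
tcp_rot: [-0.16, -0.689, -0.16, 0.689]
ft_force: [0.8, 0.0, -0.0]
width: 0.0855
```

```bash
python3 - <<'E'
from h import *
s,p,R=cur();print(p,s["joint_positions"].round(3))
print(go(hc+.110*Z,frame(-Z,-J),p,R))
E
```

```text
[ 0.39763092 -0.18790295  0.29091382] [-0.564 -0.393  2.017  0.     1.518  0.55 ]
(array([ 122.6, -306.2, -274.9]), array([ 1.27, 29.98,  1.27]))
```

Emit:
apply_moves --targets "0 -32 -29 0 2 0; 0 -65 -59 0 5 0; 5 -98 -88 0 9 0; 12 -130 -118 0.3 13 0.3; 25 -163 -148 0.5 17 0.5; 43 -196 -177 0.8 21 0.8; 62 -228 -206 1 25 1; 85 -260 -234 1.3 29 1.3; 107 -287 -258 1.3 30 1.3; 122.6 -306.2 -275 1.3 30 1.3"

```text
time: 2.1
ee_pos: [0.5073, 0.2083, 0.1658]
tcp_rot: [0.114, 0.846, 0.182, -0.488]
ft_force: [0.3, -0.8, 0.0]
width: 0.0855
```

```bash
python3 - <<'E'
from h import *
for n in("top","side"):
    im,d=manip.capture(n);cv2.imwrite(f"pics/{n}1.png",im)
s,p,R=cur();print(p,s["joint_positions"].round(3))
print(go(hc+.110*Z,frame(-Z,-J),p,R))
a=cv2.imread("pics/top1.png")[130:330,60:340];b=cv2.imread("pics/side1.png")[130:330,120:400]
cv2.imwrite("pics/c1.png",np.vstack([cv2.resize(a,None,fx=1.5,fy=1.5),cv2.resize(b,None,fx=1.5,fy=1.5)]))
E
```

```text
[0.50675151 0.20851797 0.1643861 ] [ 0.254 -0.351  2.262  0.116  0.723  1.319]
(array([-2.5,  1.3, -3.7]), array([0.18, 0.37, 0.16]))
```

View pics/c1.png

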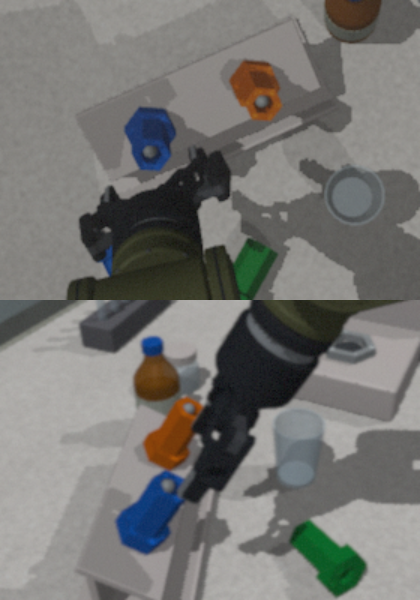

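Emit:
apply_moves --targets "2 0 0 0 0 0; 5 0 0 0 0 0; 5 0 0 0 0 0; 5 0 0 0 0 0; 5 0 0 0 0 0; 5 0 0 0 0 0; 5 0 0 0 0 0; 5 0 0 0 0 0; 5 0 0 0 0 0; 5 0 0 0 0 0"

```text
time: 3.2
ee_pos: [0.5114, 0.2075, 0.1644]
tcp_rot: [0.113, 0.847, 0.181, -0.487]
ft_force: [-0.3, 0.0, -0.7]
width: 0.0855
```

```bash
python3 - <<'E'
from h import *
s,p,R=cur();print(p,s["joint_positions"].round(3),s["joint_vel"].round(3))
print(go(hc+.105*Z,frame(-Z,-J),p,R))
E
```

```text
[0.51140554 0.20750355 0.16435052] [ 0.25  -0.344  2.258  0.117  0.712  1.317] [ 0.001 -0.002  0.001  0.002 -0.    -0.001]
(array([ 0.6, -1.6, -0.5]), array([ 0.01, -0.02, -0.03]))
```

Emit:
apply_moves --targets "5 -1 -0.3 0 0 0; 14 -1.6 -0.5 0 0 0; 23 -1.6 -0.5 0 0 0; 32 -1.6 -0.5 0 0 0; 41 -1.6 -0.5 0 0 0; 50 -1.6 -0.5 0 0 0; 59 -1.6 -0.5 0 0 0; 68 -1.6 -0.5 0 0 0; 76 -1.6 -0.5 0 0 0; 80 -1.6 -0.5 0 0 0"

```text
time: 4.2
ee_pos: [0.548, 0.2249, 0.0943]
tcp_rot: [0.113, 0.847, 0.181, -0.487]
ft_force: [-0.0, 1.0, -0.2]
width: 0.0853
```

```bash
python3 - <<'E'
from h import *
for n in("top","side"):
    im,d=manip.capture(n);cv2.imwrite(f"pics/{n}2.png",im)
s,p,R=cur();print(p,s["ft_force"])
print(go(hc+.025*Z,frame(-Z,-J),p,R))
a=cv2.imread("pics/top2.png")[150:310,90:290];b=cv2.imread("pics/side2.png")[190:350,160:360]
cv2.imwrite("pics/c2.png",np.hstack([cv2.resize(a,None,fx=2,fy=2),cv2.resize(b,None,fx=2,fy=2)]))
E
```

```text
[0.54781804 0.22477832 0.09449812] [-0.55113983 -0.64460485  0.04194004]
(array([-0. , -0. , -0.5]), array([ 0.  ,  0.05, -0.02]))
```

View pics/c2.png

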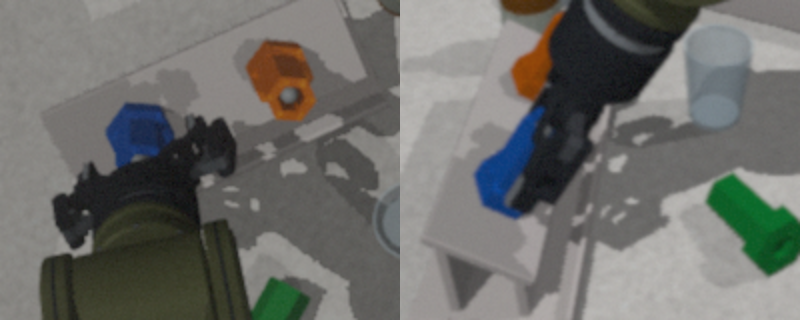

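Emit:
apply_moves --targets "0 0 0 0 0 0; 0 0 0 0 0 0; 0 0 0 0 0 0; 0 0 0 0 0 0; 0 0 0 0 0 0; 0 0 0 0 0 0; 0 0 0 0 0 0; 0 0 0 0 0 0; 0 0 0 0 0 0; 0 0 0 0 0 0" --fingers 0 --force 40

```text
time: 5.3
ee_pos: [0.5481, 0.2251, 0.0961]
tcp_rot: [0.113, 0.847, 0.181, -0.487]
ft_force: [-4.0, -0.7, 6.0]
width: 0.0361
```

```bash
python3 - <<'E'
from h import *
for n in("top","side"):
    im,d=manip.capture(n);cv2.imwrite(f"pics/{n}3.png",im)
s,p,R=cur();print(p,s["ft_force"],s["moment"],s["width"])
print(go(hc+.025*Z,frame(-Z,-J),p,R))
a=cv2.imread("pics/top3.png")[150:310,90:290];b=cv2.imread("pics/side3.png")[190:350,160:360]
cv2.imwrite("pics/c3.png",np.hstack([cv2.resize(a,None,fx=2,fy=2),cv2.resize(b,None,fx=2,fy=2)]))
E
```

```text
[0.54814948 0.22506996 0.09610606] [-5.25634677 -0.68675737  5.80190704] [0.22024853 0.51876035 0.24899706] 0.03572531667645828
(array([1.2, 0.1, 0.7]), array([ 0.01, -0.07, -0.02]))
```

View pics/c3.png

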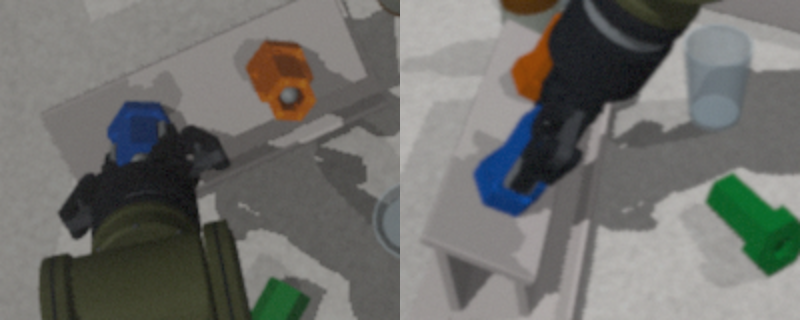

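Emit:
apply_moves --targets "-2 0 0 0 0 0; -5 0 0 0 0 0; -10 0 0 0 0 0; -15 0 0 0 0 0; -20 0 0 0 0 0; -25 0 0 0 0 0; -30 0 0 0 0 0; -35 0 0 0 0 0; -40 0 0 0 0 0; -40 0 0 0 0 0"

```text
time: 6.4
ee_pos: [0.5298, 0.217, 0.1308]
tcp_rot: [0.113, 0.847, 0.181, -0.486]
ft_force: [0.7, 2.1, 1.8]
width: 0.0355
```

```bash
python3 - <<'E'
from h import *
for n in("top","side"):
    im,d=manip.capture(n);cv2.imwrite(f"pics/{n}4.png",im)
s,p,R=cur();print(p,s["ft_force"],R.T@s["ft_force"],s["moment"],s["width"])
print(go(hc+.065*Z,frame(-Z,-J),p,R))
a=cv2.imread("pics/top4.png")[150:310,90:290];b=cv2.imread("pics/side4.png")[190:350,160:360]
cv2.imwrite("pics/c4.png",np.hstack([cv2.resize(a,None,fx=2,fy=2),cv2.resize(b,None,fx=2,fy=2)]))
E
```

```text
[0.52990949 0.21702393 0.13056403] [0.46734529 2.31501881 1.98970764] [-1.0508414  -1.87715136 -2.21555757] [ 0.35082827 -0.04357305  0.14416112] 0.0356100414978724
(array([ 1. , -0.1,  0.7]), array([ 0.  , -0.1 , -0.05]))
```

View pics/c4.png

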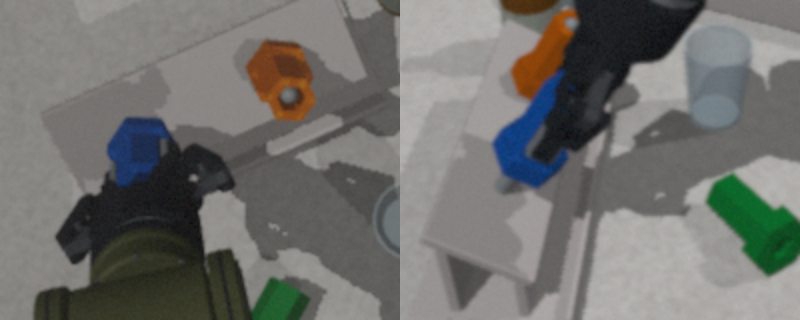

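Emit:
apply_moves --targets "-5 0 0 0 0 0; -11 0 0 0 0 0; -18 0 0 0 0 0; -25 0 0 0 0 0; -32 0 0 0 0 0; -39 0 0 0 0 0; -46 0 0 0 0 0; -53 0 0 0 0 0; -60 0 0 0 0 0; -66 0 0 0 0 0"

```text
time: 7.5
ee_pos: [0.4987, 0.2037, 0.1872]
tcp_rot: [0.114, 0.847, 0.181, -0.487]
ft_force: [0.3, 0.5, -0.8]
width: 0.0357
```

```bash
python3 - <<'E'
from h import *
for n in("top","side"):
    im,d=manip.capture(n);cv2.imwrite(f"pics/{n}5.png",im)
s,p,R=cur();print(p,s["ft_force"],s["width"],s["joint_positions"].round(2))
a=cv2.imread("pics/top5.png")[150:310,90:290];b=cv2.imread("pics/side5.png")[150:310,160:360]
cv2.imwrite("pics/c5.png",np.hstack([cv2.resize(a,None,fx=2,fy=2),cv2.resize(b,None,fx=2,fy=2)]))
# seat in side view
z=np.load("side0.npz");cv2.imwrite("pics/ss.png",cv2.resize(np.clip(z["im"][140:180,320:385].astype(float)*1.3,0,255).astype(np.uint8),None,fx=12,fy=12,interpolation=cv2.INTER_CUBIC))
E
```

```text
[0.49934034 0.20391235 0.18824093] [-0.16971131 -0.03972729 -1.28023883] 0.035886854367394506 [ 0.25 -0.41  2.26  0.11  0.77  1.33]
```

View pics/c5.png

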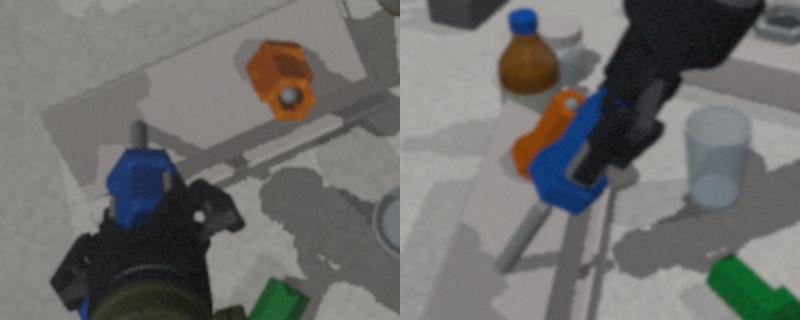

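View pics/ss.png

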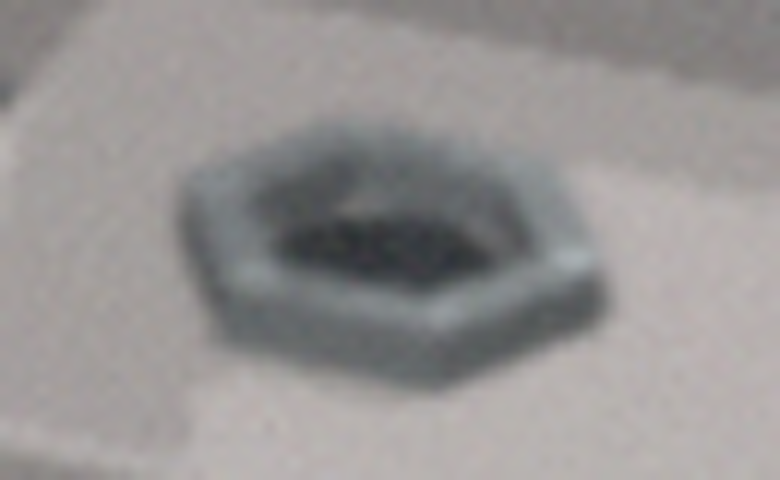

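```bash
python3 - <<'E'
from h import *
from scipy.optimize import least_squares
cs=lambda pts,f,o:(np.array(pts)+.5)/f-.5+np.array(o)
def fit(W,R):
    x,y=W[:,0]*1e3,W[:,1]*1e3
    def f(p):
        a=np.arctan2(y-p[1],x-p[0]);k=np.round((a-p[2])/(np.pi/3));e=p[2]+k*np.pi/3
        return np.r_[x-p[0]-p[3]*np.cos(e),y-p[1]-p[3]*np.sin(e)]
    r=min((least_squares(f,[x.mean(),y.mean(),t,R]) for t in np.radians([0,15,30,45])),key=lambda r:r.cost)
    print(r.x[:2],np.degrees(r.x[2])%60,r.x[3],np.sqrt(2*r.cost/len(x)))
s=cs([(183,185),(345,120),(555,160),(605,270),(435,320),(220,275)],12,(320,140))
fit(np.array([onz("side",*p,.074) for p in s]),44.5)
t=cs([(281,153),(383,200),(395,296),(305,358),(208,314),(195,212)],4,(370,180))
W=np.array([onz("top",*p,.074) for p in t]);fit(W,44.5)
print(proj("side",W)-0, s)
# stage plane heights from depth
for n,(u,v) in {"top":(405,285),"side":(330,185)}.items():
    P=cloud(n,np.load(n+"0.npz")["d"]);print(n,np.median(P[v-4:v+5,u-4:u+5].reshape(-1,3),0))
# inner hex via dark/rim mask
im=np.load("top0.npz")["im"][205:280,405:480];cv2.imwrite("pics/st.png",cv2.resize(np.clip(im.astype(float)*1.5,0,255).astype(np.uint8),None,fx=8,fy=8,interpolation=cv2.INTER_CUBIC))
E
```

```text
[ 501.32629649 -252.15089209] 2.1126724178838248 42.42057642010186 2.7264559937141493
[ 502.09615862 -254.62117105] 3.6268700451641074 44.82160836386969 1.715676985575599
[[334.61018759 153.90435614]
 [348.79055877 148.40480425]
 [364.87291964 151.54952454]
 [369.83530935 161.10980183]
 [356.36890616 166.94151714]
 [338.2807092  163.25077741]] [[334.79166667 154.95833333]
 [348.29166667 149.54166667]
 [365.79166667 152.875     ]
 [369.95833333 162.04166667]
 [355.79166667 166.20833333]
 [337.875      162.45833333]]
top [ 0.43278937 -0.18969796  0.06097992]
side [ 0.520399   -0.1658254   0.04157904]
```

View pics/st.png

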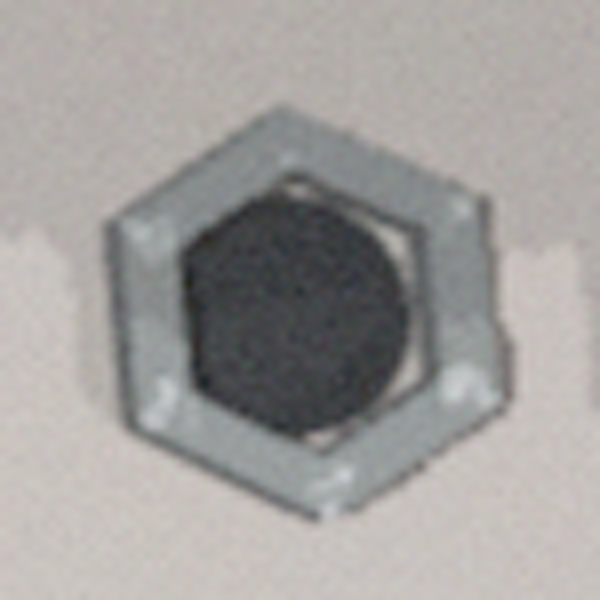

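```bash
python3 - <<'E'
from h import *
print(onz("top",443.05,243.06,.074), onz("top",405+37.2,205+38.5,.074),onz("top",405+39,205+38.5,.074))
s,p,R=cur()
psi=3.2;a=np.radians(-90+psi);Rs=frame(np.array([0,0,-1.]),np.array([np.cos(a),np.sin(a),0]))
S=np.array([.5020,-.2550,.0])
print(go(np.array([.46,.17,.30]),R,p,R))
print(go(S+[0,0,.22],Rs,p,R))
print(go(S+[0,0,.22],Rs,np.array([.47,.10,.29]),Rs))
for q in ([.45,.12,.30],[.46,0,.30],[.49,-.15,.29]): print(q,go(np.array(q),Rs,p,R))
E
```

```text
[ 0.50273231 -0.25432872  0.074     ] [ 0.50200822 -0.25284261  0.074     ] [ 0.50195389 -0.25590244  0.074     ]
(array([-121.5,   16.2,  -12.8]), array([0., 0., 0.]))
(array([-116.4,  418.7,  151. ]), array([ 21.2 , -29.92,   4.73]))
(array([ 70. , 356.2, -12.1]), array([0., 0., 0.]))
[0.45, 0.12, 0.3] (array([-135.9,   57.5,   13.5]), array([ 21.2 , -29.92,   4.73]))
[0.46, 0, 0.3] (array([-154.9,  170.7,   49.8]), array([ 21.2 , -29.92,   4.73]))
[0.49, -0.15, 0.29] (array([-161.8,  319.4,   86.6]), array([ 21.2 , -29.92,   4.73]))
```

Emit:
apply_moves --targets "-20 0 0 0 0 0; -55 0 0 0 0 0; -90 2 0 1 -1 0.2; -120 20 4 4 -5 0.9; -136 50 12 7 -9 1.5; -143 85 24 10 -13.5 2.2; -150 123 36 13 -18 2.9; -155 163 48 16 -22.5 3.6; -158 203 59 18.5 -26.5 4.1; -158 240 68 21 -29.5 4.7"

```text
time: 8.6
ee_pos: [0.4738, -0.0722, 0.2941]
tcp_rot: [0.02, 0.708, 0.02, -0.705]
ft_force: [0.8, 0.0, -0.4]
width: 0.0358
```

```bash
cat >> h.py <<'E'
psi=3.2;a_=np.radians(-90+psi);Rs=frame(np.array([0,0,-1.]),np.array([np.cos(a_),np.sin(a_),0]))
S=np.array([.5022,-.2547,.0])
E
python3 - <<'E'
from h import *
s,p,R=cur();print(p,s["ft_force"],s["width"],s["joint_positions"].round(2),s["joint_vel"].round(2))
print(go(S+[0,0,.15],Rs,p,R))
E
```

```text
[ 0.47381747 -0.07223046  0.294054  ] [ 0.78783592  0.02262174 -0.36356505] 0.03579133112000203 [-0.26 -0.3   1.94  0.    1.5   1.25] [-0.58  0.66 -0.44 -0.22  0.25 -0.13]
(array([144.1, 183.8, -17.3]), array([ 0.05, -0.27,  0.01]))
```

Emit:
apply_moves --targets "0 30 -3 0 0 0; 5 65 -6 0 0 0; 12 100 -9 0 0 0; 25 130 -12 0 0 0; 45 155 -15 0 0 0; 75 172 -17 0 0 0; 105 180 -17 0 0 0; 130 181 -17 0 0 0; 140 181 -17 0 0 0; 140 181 -17 0 0 0"

```text
time: 9.6
ee_pos: [0.5008, -0.249, 0.1516]
tcp_rot: [0.02, 0.708, 0.022, -0.706]
ft_force: [0.4, 0.5, -0.7]
width: 0.036
```

```bash
python3 - <<'E'
from h import *
for n in("top","side"):
    im,d=manip.capture(n);cv2.imwrite(f"pics/{n}6.png",im);np.savez(f"{n}6.npz",im=im,d=d)
s,p,R=cur();print(p,s["ft_force"],s["width"],s["joint_vel"].round(2))
print(go(S+[0,0,.15],Rs,p,R))
a=cv2.imread("pics/top6.png")[170:320,360:560];b=cv2.imread("pics/side6.png")[80:230,270:470]
cv2.imwrite("pics/c6.png",np.hstack([cv2.resize(a,None,fx=2,fy=2),cv2.resize(b,None,fx=2,fy=2)]))
E
```

```text
[ 0.50246438 -0.24982677  0.15487096] [ 0.10373059 -0.00493358 -0.66137835] 0.03560947218185386 [ 0.   -0.02 -0.02 -0.   -0.   -0.  ]
(array([4.9, 4.8, 0.6]), array([ 0.22, -0.41, -0.01]))
```

View pics/c6.png

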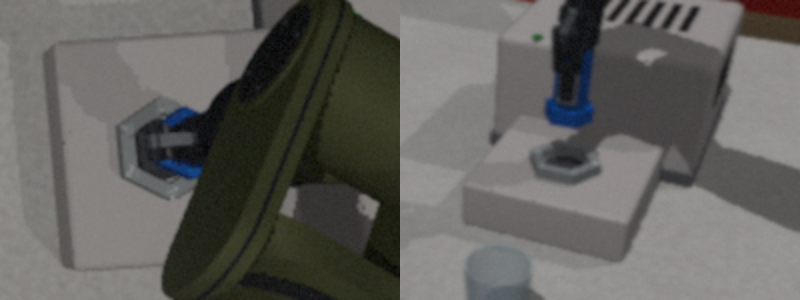

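Emit:
apply_moves --targets "5 2 0 0 0 0; 12 4 0.5 0.2 -0.3 0; 20 4.8 0.6 0.2 -0.4 0; 28 4.8 0.6 0.2 -0.4 0; 36 4.8 0.6 0.2 -0.4 0; 42 4.8 0.6 0.2 -0.4 0; 46 4.8 0.6 0.2 -0.4 0; 46 4.8 0.6 0.2 -0.4 0; 46 4.8 0.6 0.2 -0.4 0; 46 4.8 0.6 0.2 -0.4 0"

```text
time: 10.7
ee_pos: [0.502, -0.2546, 0.1081]
tcp_rot: [-0.02, -0.707, -0.02, 0.707]
ft_force: [-0.1, -0.2, -1.2]
width: 0.0355
```

```bash
python3 - <<'E'
from h import *
for n in("top","side"):
    im,d=manip.capture(n);cv2.imwrite(f"pics/{n}7.png",im);np.savez(f"{n}7.npz",im=im,d=d)
s,p,R=cur();print(p,s["ft_force"],s["width"],s["joint_vel"].round(2))
print(go(S+[0,0,.104],Rs,p,R))
a=cv2.imread("pics/top7.png")[205:280,400:475];b=cv2.imread("pics/side7.png")[110:185,315:390]
f=lambda x:cv2.resize(np.clip(x.astype(float)*1.5,0,255).astype(np.uint8),None,fx=7,fy=7,interpolation=cv2.INTER_CUBIC)
cv2.imwrite("pics/a7.png",f(a));cv2.imwrite("pics/b7.png",f(b))
E
```

```text
[ 0.50200806 -0.25457851  0.1081593 ] [ 0.59550164  0.18994629 -1.24876977] 0.03541397911434542 [-0. -0.  0. -0. -0.  0.]
(array([ 4.2,  0.1, -0.2]), array([-0.  ,  0.03,  0.02]))
```

View pics/a7.png

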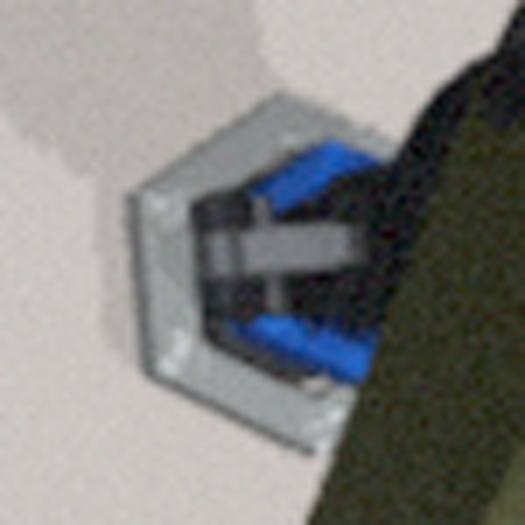

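View pics/b7.png

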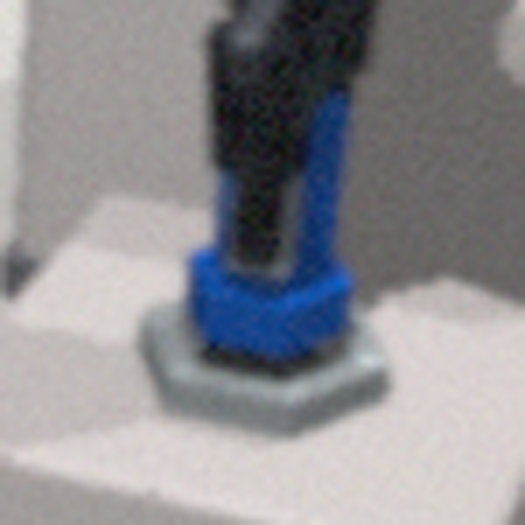

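```bash
cat >> h.py <<'E'
def hexp(c,z,af,yaw):
    t=np.radians(yaw+60*np.arange(7));r=af/np.sqrt(3)/1e3
    return np.c_[c[0]+r*np.cos(t),c[1]+r*np.sin(t),np.full(7,z)]
def over(n,src,x0,y0,w,out,items,f=7):
    b=cv2.imread(src)[y0:y0+w,x0:x0+w];b=cv2.resize(np.clip(b.astype(float)*1.5,0,255).astype(np.uint8),None,fx=f,fy=f,interpolation=cv2.INTER_CUBIC)
    for H,col in items:
        q=((proj(n,H)-[x0,y0]+.5)*f-.5)
        cv2.polylines(b,[np.round(q*8).astype(int)],False,col,1,cv2.LINE_AA,3)
    cv2.imwrite(out,b)
E
python3 - <<'E'
from h import *
it=[(hexp(S,.074,77,psi),(0,0,255)),(hexp(S,.074,53.5,psi),(0,255,255)),(hexp(S,.100,50,psi),(0,255,0)),(hexp(S,.082,50,psi),(255,255,0))]
over("top","pics/top7.png",400,205,75,"pics/oa.png",it);over("side","pics/side7.png",315,110,75,"pics/ob.png",it)
cv2.imwrite("pics/o7.png",np.hstack([cv2.resize(cv2.imread("pics/oa.png"),(400,400)),cv2.resize(cv2.imread("pics/ob.png"),(400,400))]))
E
```

```text
(no output)
```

View pics/oa.png

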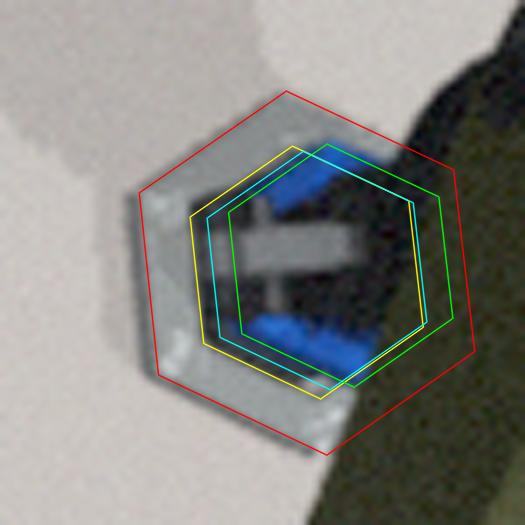

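View pics/ob.png

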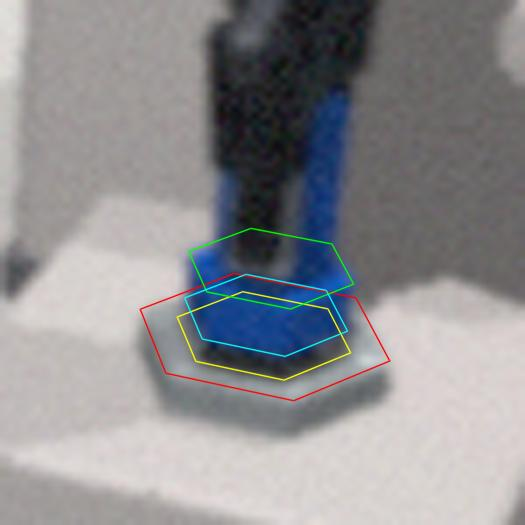

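Emit:
apply_moves --targets "2 0 0 0 0 0; 4 0 0 0 0 0; 6 0 0 0 0 0; 8 0 0 0 0 0; 9 0 0 0 0 0; 10 0 0 0 0 0; 11 0 0 0 0 0; 12 0 0 0 0 0; 13 0 0 0 0 0; 13 0 0 0 0 0"

```text
time: 11.8
ee_pos: [0.503, -0.2555, 0.1004]
tcp_rot: [0.02, 0.707, 0.019, -0.707]
ft_force: [-10.0, 4.9, 23.7]
width: 0.0355
```

```bash
python3 - <<'E'
from h import *
for n in("top","side"):
    im,d=manip.capture(n);cv2.imwrite(f"pics/{n}8.png",im)
s,p,R=cur();print(p,s["ft_force"],s["moment"],s["width"])
print(go(S+[0,0,.086],Rs,p,R))
it=[];z=p[2]-.026
it=[(hexp(S,.074,77,psi),(0,0,255)),(hexp(p,z+.018,50,psi),(0,255,0))]
over("top","pics/top8.png",400,205,75,"pics/oa.png",it,5);over("side","pics/side8.png",315,110,75,"pics/ob.png",it,5)
cv2.imwrite("pics/o8.png",np.hstack([cv2.imread("pics/oa.png"),cv2.imread("pics/ob.png")]))
E
```

```text
[ 0.50301277 -0.25545312  0.10040011] [-10.28076393   5.77309843  24.07259879] [ 0.7293631   1.69770476 -0.13549301] 0.03575282159274993
(array([14.4, -0.8,  0.8]), array([-0.01, -0.03, -0.07]))
```

View pics/o8.png

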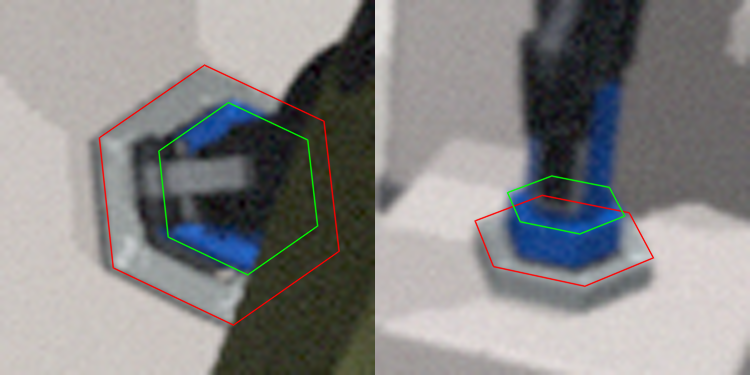

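```bash
python3 - <<'E'
from h import *
im=cv2.imread("pics/top7.png").astype(float)
b=im[...,0]-im[...,2]  # blueness
f=8
x0,y0,w=425,220,35
c=cv2.resize(b[y0:y0+w,x0:x0+w],None,fx=f,fy=f,interpolation=cv2.INTER_CUBIC)
print(np.percentile(c,[5,50,95]))
np.set_printoptions(linewidth=250)
print(b[220:262,430:458].astype(int))
E
```

```text
[-7.00843295  3.47301504 81.1041214 ]
[[ -7  -6  -7 ...  -6  -6  -7]
 [ -5  -6  -6 ...  -5  -4  -7]
 [ -7  -9  -4 ...  -6  -6  -7]
 ...
 [  3   4   3 ... -13 -13 -13]
 [  4   6   4 ...  -9 -11  -9]
 [  3   4   3 ...  -6 -14  -6]]
```

```bash
python3 - <<'E'
from h import *
im=cv2.imread("pics/top7.png").astype(float)
b=im[...,0]-im[...,2]
for u in (436,440,444,448,450): print(u,[int(x) for x in b[222:236,u]],[int(x) for x in b[246:264,u]])
def cross(col,vs):
    out=[]
    return out
up=[];lo=[]
for u in range(437,447):
    col=b[:,u]
    for v in range(222,245):
        if col[v]<40<=col[v+1]: up.append((u,v+(40-col[v])/(col[v+1]-col[v])));break
for u in range(438,452):
    col=b[:,u]
    for v in range(264,248,-1):
        if col[v]<40<=col[v-1]: lo.append((u,v-(40-col[v])/(col[v-1]-col[v])));break
up=np.array(up);lo=np.array(lo);print(up.round(1).tolist(),lo.round(1).tolist())
s=np.array([.502,-.2546]);zt=.108-.026+.018
for nm,q in(("up",up),("lo",lo)):
    W=np.array([onz("top",*p,zt) for p in q])[:,:2]
    mu=W.mean(0);d=np.linalg.svd(W-mu)[2][0];nrm=np.array([-d[1],d[0]]);nrm*=np.sign((mu-s)@nrm)
    print(nm,"normal az",np.degrees(np.arctan2(nrm[1],nrm[0])),"dist from TCP axis mm",(mu-s)@nrm*1e3, "rms",((W-mu)@nrm).std()*1e3)
E
```

```text
436 [2, 1, 2, 5, 4, 3, 4, 2, -1, 26, 46, 17, 6, 2] [5, 4, 5, 7, 36, 76, 64, 48, 22, 7, 3, 0, 3, 4, 3, 2, 2, 6]
440 [3, 4, 3, 5, 2, -1, 18, 44, 75, 77, 86, 80, 61, 23] [6, 4, -1, 17, 73, 103, 103, 94, 73, 44, 24, 12, 0, 0, 4, 4, 6, 4]
444 [3, 4, 1, 14, 39, 68, 79, 79, 86, 86, 68, 26, -1, -5] [6, -1, 2, 0, 17, 38, 49, 76, 89, 91, 66, 34, 12, -1, -2, 4, 2, 4]
448 [4, 4, 8, 52, 102, 99, 105, 66, 21, 0, -2, 3, 8, -7] [-4, 3, 7, 9, 24, 27, 43, 70, 94, 100, 93, 86, 60, 31, 9, 3, 4, 5]
450 [-1, 5, 4, 9, 43, 81, 75, 45, 4, 3, 2, -5, 7, 2] [0, 4, 8, 0, 4, 18, 35, 50, 82, 99, 103, 110, 80, 47, 7, 1, 1, -4]
[[437.0, 230.8], [438.0, 230.1], [439.0, 229.5], [440.0, 228.8], [441.0, 228.1], [442.0, 227.2], [443.0, 226.6], [444.0, 226.0], [445.0, 225.5], [446.0, 224.8]] [[438.0, 254.2], [439.0, 254.8], [440.0, 255.2], [441.0, 255.7], [442.0, 256.1], [443.0, 256.4], [444.0, 256.8], [445.0, 257.3], [446.0, 257.5], [447.0, 258.3], [448.0, 258.7], [449.0, 259.0], [450.0, 259.2], [451.0, 258.8]]
up normal az 32.2382809750697 dist from TCP axis mm 26.028361325920145 rms 0.1210304768790313
lo normal az 157.39371069420673 dist from TCP axis mm 24.7915732364122 rms 0.3950892158263348
```

```bash
cat > prof.py <<'E'
from h import *
def prof(n,im,c,z,az,L,rr,half):
    nn=np.array([np.cos(az),np.sin(az)]);tt=np.array([-nn[1],nn[0]])
    t=np.linspace(-half,half,25)*1e-3;P=np.array([[*(np.array(c[:2])+r*1e-3*nn+k*tt),z] for r in rr for k in t])
    q=proj(n,P).astype(np.float32);v=cv2.remap(im,q[:,0].reshape(1,-1),q[:,1].reshape(1,-1),cv2.INTER_LINEAR)[0]
    return v.reshape(len(rr),-1).mean(1)
if __name__=="__main__":
    g=cv2.imread("pics/top0.png").astype(np.float32).mean(2)
    rr=np.arange(20,46,1.)
    for ps in (3.2,):
        for k in range(6):
            a=np.radians(30+ps+60*k);v=prof("top",g,S,.074,a,0,rr,9)
            print(int(30+60*k),v.round(0).astype(int).tolist())
E
python3 prof.py
```

```text
30 [43, 43, 42, 41, 40, 44, 58, 75, 87, 92, 92, 92, 93, 93, 93, 93, 92, 88, 84, 87, 98, 110, 116, 117, 117, 116]
90 [45, 46, 44, 40, 36, 36, 50, 70, 85, 95, 97, 97, 98, 98, 99, 99, 99, 98, 91, 82, 73, 74, 87, 101, 112, 117]
150 [45, 45, 46, 45, 44, 44, 52, 70, 88, 99, 103, 104, 105, 104, 104, 104, 104, 101, 93, 83, 83, 98, 116, 126, 130, 130]
210 [46, 51, 58, 69, 77, 76, 76, 86, 96, 102, 103, 103, 103, 103, 103, 104, 104, 102, 97, 94, 100, 114, 125, 129, 130, 130]
270 [60, 72, 75, 73, 68, 70, 77, 85, 92, 94, 94, 94, 94, 95, 95, 95, 94, 92, 89, 88, 96, 110, 121, 127, 128, 129]
330 [49, 59, 69, 72, 67, 63, 70, 82, 89, 91, 91, 91, 91, 92, 92, 91, 91, 93, 98, 106, 113, 116, 116, 117, 117, 117]
```

```bash
python3 - <<'E'
from prof import *
g=cv2.imread("pics/top0.png").astype(np.float32).mean(2)
rr=np.arange(20,36,.25)
def edge(im,n,c,z,az,lo,hi,off,half):
    a=az;nn=np.array([np.cos(a),np.sin(a)]);tt=np.array([-nn[1],nn[0]])
    v=prof(n,im,np.array(c[:2])+tt*off*1e-3,z,a,0,rr,half)
    d=np.gradient(v);m=(rr>lo)&(rr<hi);d=np.where(m,d,0);i=np.abs(d).argmax()
    w=np.abs(d)*(np.abs(rr-rr[i])<2.0);return (w*rr).sum()/w.sum()
for k in range(6):
    a=np.radians(33.2+60*k);e=[edge(g,"top",S,.074,a,24,30,o,2.5) for o in(-9,-4.5,0,4.5,9)]
    print(30+60*k,np.round(e,2),"tilt deg",np.degrees(np.polyfit([-9,-4.5,0,4.5,9],e,1)[0]/1).round(2))
b=cv2.imread("pics/top7.png").astype(np.float32);b=b[...,0]-b[...,2]
for k in(0,2):
    a=np.radians(33.2+60*k)
    e=[edge(b,"top",[.502,-.2546],.100,a,22,29,o,1.5) for o in (-9,-6,-3,0,3,6,9)];print("foot",33.2+60*k,np.round(e,2))
E
```

```text
30 [26.05 26.1  26.39 26.55 26.6 ] tilt deg 1.98
90 [26.58 26.65 27.14 26.59 26.57] tilt deg -0.13
150 [27.01 27.11 27.16 27.01 26.93] tilt deg -0.34
210 [27.1  26.82 27.04 27.33 25.05] tilt deg -4.59
270 [26.33 26.56 26.28 26.45 26.48] tilt deg 0.23
330 [24.94 25.14 26.64 26.3  26.62] tilt deg 5.76
foot 33.2 [25.96 25.87 25.67 26.   26.31 26.64 27.09]
foot 153.2 [23.75 24.72 24.45 23.92 23.99 23.63 24.63]
```

Emit:
apply_moves --targets "-4 0 0 0 0 0; -9 0 0 0 0 0; -10 0.4 0.8 0 0 0; -10 0.6 1.2 0 0 0; -10 0.6 1.2 0 0 0; -8 0.6 1.2 0 0 0; -6 0.6 1.2 0 0 0; -4 0.6 1.2 0 0 0; -2 0.6 1.2 0 0 0; -1 0.6 1.2 0 0 0"

```text
time: 12.9
ee_pos: [0.5015, -0.2555, 0.1002]
tcp_rot: [-0.02, -0.707, -0.02, 0.707]
ft_force: [-9.8, 8.4, 23.9]
width: 0.0356
```

```bash
python3 - <<'E'
from h import *
s,p,R=cur();print(p,s["ft_force"],s["moment"],s["width"])
E
```

```text
[ 0.50146748 -0.25547693  0.10015875] [-9.84069772  8.35338885 23.91839522] [ 0.857741    1.84051359 -0.23673605] 0.03556765717216377
```

```bash
python3 - <<'E'
from h import *
for n in("top","side"):
    im,d=manip.capture(n);cv2.imwrite(f"pics/{n}9.png",im);np.savez(f"{n}9.npz",im=im,d=d)
S2=np.array([.5018,-.2547]);s,p,R=cur()
it=[(hexp(S2,.074,77,2.8),(0,0,255)),(hexp(S2,.074,53.5,2.8),(0,255,255)),(hexp(S2,.092,50,2.8),(0,255,0)),(hexp(S2,.074,50,2.8),(255,255,0))]
over("top","pics/top9.png",412,215,55,"pics/oa.png",it,10);over("side","pics/side9.png",325,125,55,"pics/ob.png",it,10)
over("top","pics/top9.png",412,215,55,"pics/ua.png",[],10);over("side","pics/side9.png",325,125,55,"pics/ub.png",[],10)
E
```

```text
(no output)
```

View pics/oa.png

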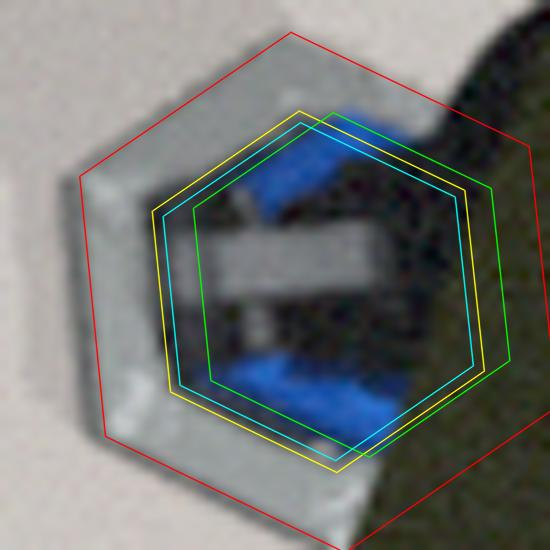

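View pics/ob.png

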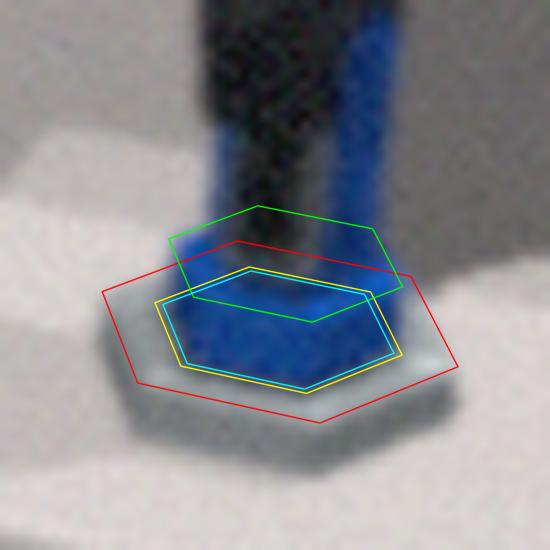

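View pics/ub.png

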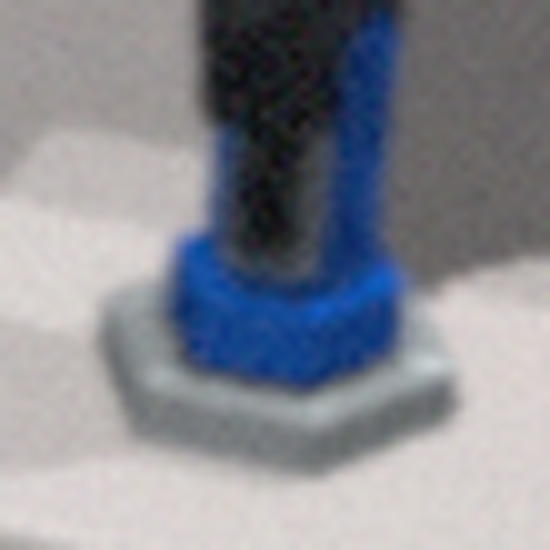

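View pics/ua.png

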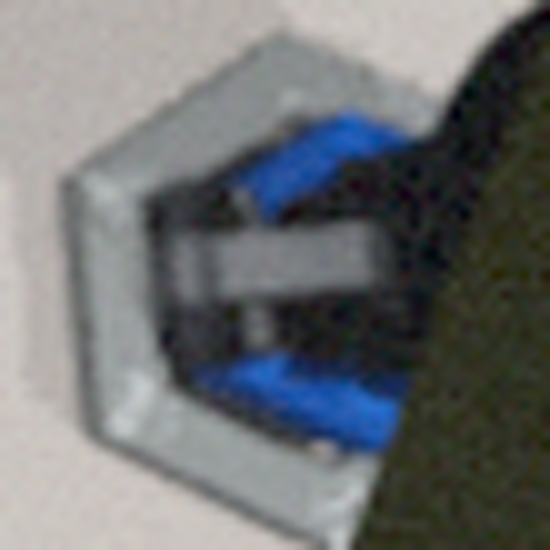

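Emit:
apply_moves --targets "-5 0 0 0 0 0; -9 0 0 0 0 0; -9 -1 0 0 0 0; -9 -2 0 0 0 0; -9 -2 0 0 0 0; -7 -2 0 0 0 0; -5 -2 0 0 0 0; -3 -2 0 0 0 0; -1 -2 0 0 0 0; 0 -2 0 0 0 0"

```text
time: 14.0
ee_pos: [0.5003, -0.253, 0.0952]
tcp_rot: [-0.019, -0.706, -0.02, 0.707]
ft_force: [-0.2, 0.2, -1.7]
width: 0.0356
```

```bash
python3 - <<'E'
from h import *
s,p,R=cur();print(p,s["ft_force"],s["moment"],s["width"])
E
```

```text
[ 0.50025121 -0.25298878  0.09524174] [-0.18381937  0.2034807  -1.6866679 ] [ 0.01579149  0.06507091 -0.02486602] 0.035612006851871866
```

Emit:
apply_moves --targets "1 0 0 0 0 0; 2 0 0 0 0 0; 3 0 0 0 0 0; 4 0 0 0 0 0; 5 0 0 0 0 0; 6 0 0 0 0 0; 7 0 0 0 0 0; 8 0 0 0 0 0; 9 0 0 0 0 0; 9 0 0 0 0 0"

```text
time: 15.0
ee_pos: [0.5005, -0.2531, 0.0867]
tcp_rot: [-0.019, -0.706, -0.02, 0.707]
ft_force: [0.0, -0.6, -1.3]
width: 0.0358
```

```bash
python3 - <<'E'
from h import *
for n in("top","side"):
    im,d=manip.capture(n);cv2.imwrite(f"pics/{n}10.png",im)
s,p,R=cur();print(p,s["ft_force"],s["moment"],s["width"])
over("top","pics/top10.png",405,205,70,"pics/oa.png",[],5);over("side","pics/side10.png",315,115,70,"pics/ob.png",[],5)
cv2.imwrite("pics/c10.png",np.hstack([cv2.imread("pics/oa.png"),cv2.imread("pics/ob.png")]))
E
```

```text
[ 0.50044609 -0.25309808  0.08667914] [ 0.38850809  0.33992569 -1.86888434] [0.01430764 0.00922965 0.03846425] 0.03560665459305397
```

View pics/c10.png

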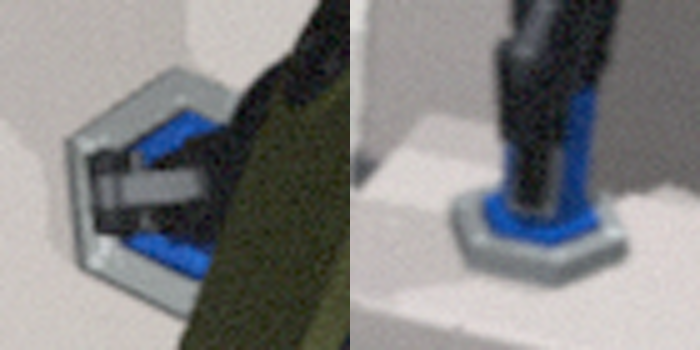

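Foot is in the collar with no load yet; lowering the last millimetres until it touches the floor.

Emit:
apply_moves --targets "0.3 0 0 0 0 0; 0.6 0 0 0 0 0; 0.9 0 0 0 0 0; 1.2 0 0 0 0 0; 1.5 0 0 0 0 0; 1.5 0 0 0 0 0; 1.5 0 0 0 0 0; 1.5 0 0 0 0 0; 1.5 0 0 0 0 0; 1.5 0 0 0 0 0"

```text
time: 16.1
ee_pos: [0.5007, -0.2533, 0.0866]
tcp_rot: [-0.02, -0.707, -0.02, 0.707]
ft_force: [-3.9, 1.9, 6.9]
width: 0.0357
```

```bash
python3 - <<'E'
from h import *
s,p,R=cur();print(p,s["ft_force"],s["moment"],s["width"])
E
```

```text
[ 0.50073959 -0.25326824  0.0865798 ] [-3.92690622  1.85258974  6.88277881] [0.31733604 0.53927482 0.08648342] 0.03566036155321295
```

Emit:
apply_moves --targets "-1 0 0 0 0 0; -1 0 0 0 0 0; -1 0 0 0 0 0; -1 0 0 0 0 0; -1 0 0 0 0 0; -1 0 0 0 0 0; -1 0 0 0 0 0; -1 0 0 0 0 0; -1 0 0 0 0 0; -1 0 0 0 0 0" --fingers 1

```text
time: 17.1
ee_pos: [0.5004, -0.253, 0.0861]
tcp_rot: [-0.019, -0.706, -0.02, 0.707]
ft_force: [0.2, 0.4, 1.1]
width: 0.0853
```

```bash
python3 - <<'E'
from h import *
for n in("top","side"):
    im,d=manip.capture(n);cv2.imwrite(f"pics/{n}11.png",im)
s,p,R=cur();print(p,s["ft_force"],s["moment"],s["width"])
over("top","pics/top11.png",405,205,70,"pics/oa.png",[],5);over("side","pics/side11.png",315,115,70,"pics/ob.png",[],5)
cv2.imwrite("pics/c11.png",np.hstack([cv2.imread("pics/oa.png"),cv2.imread("pics/ob.png")]))
E
```

```text
[ 0.50041459 -0.25307486  0.08617851] [ 0.25152763  0.19804547 -0.65980456] [-0.00238921  0.046765    0.01530754] 0.08513666931241705
```

View pics/c11.png

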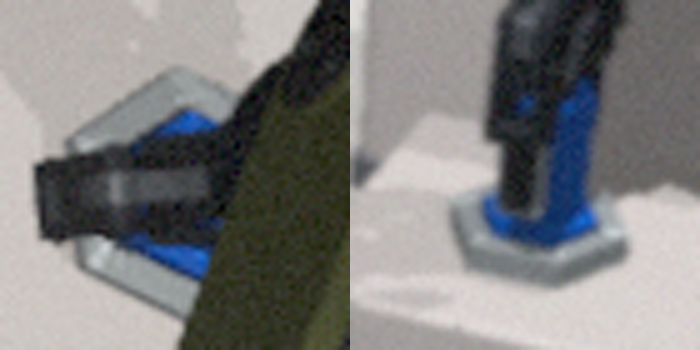

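Fingers open, holder standing. Withdraw straight up, then back.

Emit:
apply_moves --targets "-5 0 0 0 0 0; -15 0 0 0 0 0; -30 0 0 0 0 0; -50 0 0 0 0 0; -75 0 0 0 0 0; -100 0 0 0 0 0; -130 0 0 0 0 0; -160 0 0 0 0 0; -180 0 0 0 0 0; -185 0 0 0 0 0"

```text
time: 18.2
ee_pos: [0.502, -0.254, 0.2765]
tcp_rot: [0.021, 0.709, 0.019, -0.705]
ft_force: [0.1, 0.4, -0.1]
width: 0.0853
```

Emit:
apply_moves --targets "0 0 15 0 0 0; 0 0 40 0 0 0; 0 0 65 0 0 0; 0 0 90 0 0 0; 0 0 105 0 0 0; 0 0 110 0 0 0; 0 0 110 0 0 0; 0 0 110 0 0 0; 0 0 110 0 0 0; 0 0 110 0 0 0"

```text
time: 19.2
ee_pos: [0.3913, -0.2593, 0.2712]
tcp_rot: [-0.02, -0.706, -0.02, 0.707]
ft_force: [0.4, -0.6, -0.5]
width: 0.0858
```

```bash
python3 - <<'E'
from h import *
I=[]
for n in("top","side"):
    im,d=manip.capture(n);cv2.imwrite(f"pics/{n}12.png",im);I.append(im)
    P=cloud(n,d);hsv=cv2.cvtColor(im,cv2.COLOR_BGR2HSV);m=cv2.inRange(hsv,(105,120,50),(130,255,255))
    for z in[P[(m>0)&(d>0)&(abs(P[...,0]-.5)<.05)&(abs(P[...,1]+.255)<.05)]]: print(n,len(z),np.percentile(z,[2,50,98],axis=0).round(3) if len(z) else 0)
s,p,R=cur();print(p,s["ft_force"],s["width"])
cv2.imwrite("pics/c12.png",cv2.resize(np.hstack(I),(800,300)))
over("top","pics/top12.png",395,195,90,"pics/oa.png",[],4);over("side","pics/side12.png",310,105,90,"pics/ob.png",[],4)
cv2.imwrite("pics/d12.png",np.hstack([cv2.imread("pics/oa.png"),cv2.imread("pics/ob.png")]))
E
```

```text
top 978 [[ 0.477 -0.272  0.072]
 [ 0.5   -0.247  0.116]
 [ 0.525 -0.23   0.143]]
side 548 [[ 0.478 -0.265  0.076]
 [ 0.496 -0.237  0.11 ]
 [ 0.519 -0.228  0.141]]
[ 0.3911895  -0.25927073  0.27118166] [-0.60825205 -0.29405416  0.44337491] 0.0852912935735553
```

View pics/c12.png

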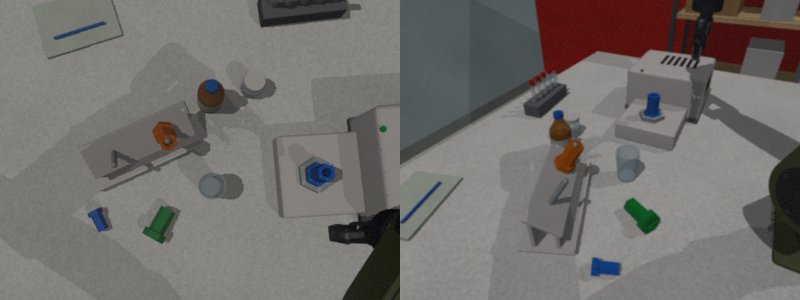

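View pics/d12.png

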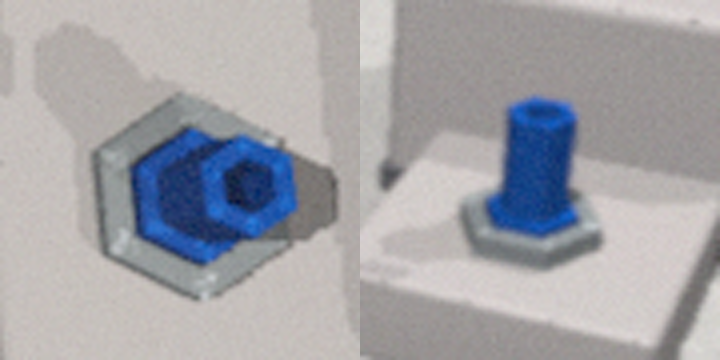

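```bash
python3 -c "
from workcell import manip
print(manip.finish_job())"
```

```text
the job is handed in; nothing more can be done
None
```

The blue holder is standing upright in the hex seat, foot fully home, and the job was handed in at about 19.3 s of the 42 s allowed. It came off the free end of its peg, and I kept hold of it until the foot was on the seat floor.

- **Not forced:** The first two tries to lower it landed on the collar rim, pressing with about 24–27 N at the wrist. I lifted off each time and shifted sideways. After the second shift, about 2 mm, it went in with no load.
- **Turn:** I set the turn from the seat's measured angle on the way over, and no further turning was needed.
- **Fully home:** The foot met the floor 13.7 mm below where it had touched the rim; the collar is 14 mm deep. After release, the tube top measured 0.141–0.143 m against an expected 0.140 m.
- **Surroundings:** In the last pictures the gripper is clear and nothing is touching the holder. The orange holder is still on its peg, and the beaker, bottle and jar look unmoved; I checked those by eye only.
- **Disagreement:** My first edge-based estimate of the foot's offset had the wrong sign along y. The visual overlay and the contact moment on the rim pointed the other way, and I used those for the shift that worked.

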